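Set a printed cam to full lift on the bench centres

TASK

Gently push (do not pinch) the plunger gauge's carriage, which has a yellow push plate at its back, fully home against its stop, so that the sprung plunger bears on the green cam. Then turn the cam's shaft with the orange handwheel, watching the plunger swing, until the cam's highest point is under the plunger (the plunger pushed in as far as the cam can push it), and leave it standing there. Keep your hands off the plunger and leave the spool, the cup and the bracket where they are.

Things in the scene. Friction and masses are not known exactly. Their poses are not given: they have to be found in the camera images.
- centres: bench centres fixed to the table: dark steel base 240 (x) by 300 (y) by 16 mm; two blue posts at x = -97 and +97, y = 50 mm (24 by 44, tops 116 mm above the table) hold a level 12 mm shaft; a gauge on a carriage. Origin: centre of the underside, on the table. x runs along the shaft (handwheel at -x, cam at +x), y level across it, z up. Position and yaw vary
- wheel_hub (a point): fixed point on the shaft's axis (100 mm up) in the middle of the orange handwheel, a disc 120 mm across, 14 mm thick along the shaft (hub 32 mm across, 30 thick). Axes as centres. Pinch the rim from above across its thickness and carry it round, lifting well clear between grasps; 40 mm free beside each face. Turns endlessly both ways with 0.2 N m (3 to 5 N at the rim) and stays where left
- cam_hub (a point): fixed point on the shaft's axis in the middle of the cam, 70 mm along +x from wheel_hub: a green disc 48 mm across, 14 mm thick, fast on the shaft with its centre 10 mm off the axis, so its edge stands 14 to 34 mm from the axis. Which way its high side points is unknown at the start (at least 50 degrees off the plunger)
- push_plate (a point): middle of the back face of the carriage's yellow upright push plate, 100 mm above the table; moves with it. Plate 50 mm wide (x), 6 thick, 24 to 118 mm above the table; push its back face along +y of centres; free space behind it. In front of it the gauge, its white dial (68 mm across, top 127 mm up) centred 46 mm ahead
- gauge_slide (a joint): travel of the carriage towards the shaft (+y of centres), m: 0 fully back, 0.040 fully home against the red stop; starts at 0 to 0.012. Needs 8 N, and up to 6 N more against the plunger's spring; stays where left. The gauge is delicate: push, do not pinch; more than 45 N on it spoils it
- plunger (a joint): how far the gauge's plunger is pushed in, m: 0 free, at most 0.026. It points along +y of centres at the cam, level with the shaft's axis; steel ball tip 8 mm across, red collar. With the carriage home the free ball's centre would be 16 mm from the shaft's axis, so the cam pushes it in by about 2.5 mm (low point) to 22 mm (high point). Spring 1 to 5 N
- needle (a joint): angle of the red needle on the dial, rad, clockwise from above: 80 rad per metre of plunger, the finest reading of it (carriage home: about 0.2 at the cam's low point, 1.75 at its high point)
- spool: bystander: blue filament spool with white flanges, 160 mm diameter, 55 mm high, lying flat; origin at the centre of its underside
- tool_cup: bystander: grey cup, 70 mm diameter, 90 mm high; origin at the centre of its underside
- bracket: bystander: green printed angle bracket, 70 by 50 by 50 mm; origin at the centre of its underside

How it is judged:
By the outcome, as a careful person would: the job done as asked, in the order asked, and still so for the second after the job is handed in, with the robot touching nothing.
It also fails if it takes over 72 s, if anything falls off the work surface, if the arm or the gripper's body presses on something with over 40 N, if the wrist force passes 120 N, or if a joint passes its speed limit or range.

ROBOT

A 6-joint arm with a two-finger parallel gripper is mounted at the origin on the work surface. World frame = base frame: x ahead of the robot, y to its left, z up, the work surface at z = 0. Lengths are in m, angles in degrees, forces in N, time in s.
With the tool pointing down it reaches from about 0.425 to 0.95 m from the base axis. Payload 3.5 kg.
Tool frame: the origin (TCP) lies on the centre line of the jaws, within the pads' length; the fingertips stand 8 mm ahead of it and the grasp point (between the pads) lies 11 mm behind it (manip.nose_length is the distance from the TCP to the fingertips, in m); z points along the fingers, y is the direction in which the jaws open and shut (so a half turn about z gives the same grasp; the last joint's range is limited). The gripper opens to 85 mm and grips with 20 to 120 N. Pads are 22 mm wide; open, the fingers measure 114 mm over their backs; the gripper's body (76 mm by 85 mm) begins 54 mm behind the grasp point. The pads swing forward as they close: fully open they stand 13 mm farther back than shut.
Start: joints at [61.478, 16.404, 90.338, -0, 73.258, -8.594], TCP at [0.23, 0.635, 0.239] pointing down, gripper open.
Joint ranges: [-158.93, 158.93], [-51.34, 127.21], [12.03, 142.37], [-87.48, 267.48], [13.55, 161.25], [-162.69, 162.69]. Speed limits (degrees/s): [159.86, 159.86, 180, 180, 180, 180].

INTERFACE

Orientations are given as a 3x3 rotation matrix whose columns are the frame's x, y, z axes.
In Python, from bench import sense, optics, ticket, manip gives the robot as it stands.
- The arm moves only by the tool jog_arm, never from a script. Its argument "steps" is a list of rows, each an object of numbers: "dx", "dy", "dz": the shift along the tool's x, y, z in mm; "rx", "ry", "rz": the turn, a rotation vector about the tool's x, y, z in degrees. In form: [{"dx": .., "dy": .., "dz": .., "rx": .., "ry": .., "rz": ..}, ...]. A call has 1 to 8 rows; each row is the pose to reach, as a shift and turn from the pose commanded when the call began, along the tool's axes at that moment; what a row does not reach only later rows make up. A row lasts 1/8 s, in which the tool goes at most 62.5 mm and 10.7 degrees, less where a joint would pass 70% of its speed; a pose out of reach is approached as far as the arm can. A call with a gripper value outside its range is refused whole. "grip" is the finger opening in mm, from 0 to 85.4, set as the call begins (left out, the last holds). The fingers move at their own pace and stop on an object; "newtons" is the grip in N (left out, the last holds). Time passes only in rows, so rows that repeat a pose let the fingers close. It gives the time, the measured TCP pose, the force and the opening at its end, in the units of the state.
- sense(): the state, without advancing time (a new reading comes with each control period).
- optics.snapshot(name): name is "scene" or "top" or "wrist"; returns a dict with "pixels" (420x560x3 uint8, blue, green, red), "mtx" (3x3 intrinsics, pixels), "k1" (the pictures are not rectified: a ray, as slopes to the right and down, at radius r is drawn at 1 + k1 r^2 times it, then the intrinsics apply), "R" (3x3) and "t" (3): a world point X has camera coordinates R X + t. Camera axes: x right, y down, z forward; pixel columns grow to the right and rows downward; lengths in m; the calibration is good to about 2 mm. A picture is of the moment at which its call begins. There is no depth.
- ticket.close_job(): hands the job in, once; it reports no verdict.
The state is a dict: "time": time; "joint_pos": joint angles; "joint_velocities": joint speeds; "effort": joint torques, N m; "ee_pos": TCP position; "eef_rot": TCP orientation; "wrist_force": force on the tool from outside, world axes, zero at the start; "ft_torque": the same for the moment, N m; "gripper_width": opening from 0.0 (shut) to 1.0 (fully open).
Only numpy, scipy, OpenCV 4.12 (cv2) and the standard library are available. Lean on these libraries where they do the work, as an engineer would, in place of code of your own. Each camera call takes 0.05 s, during which the arm holds its last target. There are 200 camera calls.

## Working session

There is one attempt and no reset: what is moved stays moved. The work goes in short steps, Python scripts to look and compute and a tool call to move; the robot and the scene stay as the last step left them, time stands still between calls to the robot, and variables do not carry over. Pictures are saved under pics/ and viewed, about 8 in all and at most 12, crops included, and the job is handed in when it is done.

Besides the shell and the picture viewer there is one more tool, called by a JSON object that holds its "api" and its "payload", one argument or row to a line. jog_arm: Moves the arm, as the interface text tells. Its arguments: {"type":"object","properties":{"steps":{"type":"array"},"grip":{"type":"number"},"newtons":{"type":"number"}},"required":["steps"]}

```bash
mkdir -p pics; ls; cat > h.py <<'E'
import numpy as np, cv2
from bench import sense, optics, ticket, manip
def snap(n):
    return optics.snapshot(n)
def ray(s,u,v):
    K=np.array(s["mtx"]);R=np.array(s["R"]);t=np.array(s["t"])
    p=cv2.undistortPoints(np.array([[[u,v]]],float),K,np.array([s["k1"],0,0,0.]))[0,0]
    # undistort: verify model r_d=r(1+k1 r^2) = OpenCV k1
    d=R.T@np.array([p[0],p[1],1.]);return -R.T@t,d
def onz(s,u,v,z):
    c,d=ray(s,u,v);return c+d*(z-c[2])/d[2]
def proj(s,X):
    R=np.array(s["R"]);r=cv2.Rodrigues(R)[0]
    return cv2.projectPoints(np.array(X,float).reshape(-1,1,3),r,np.array(s["t"],float),np.array(s["mtx"]),np.array([s["k1"],0,0,0.]))[0][:,0]
E
python3 - <<'E'
from h import *
a=sense();print(a)
for n in("scene","top","wrist"):
    s=snap(n);cv2.imwrite(f"pics/{n}0.png",s["pixels"]);print(n,-np.array(s["R"]).T@np.array(s["t"]))
E
```

```text
pics
{'time': 0.0, 'joint_pos': array([ 6.14769444e+01,  1.64536521e+01,  9.04247678e+01, -3.11597361e-04,
        7.32575137e+01, -8.59219263e+00]), 'joint_velocities': array([-0.01682509,  0.05358182, -0.09589015,  0.00940346, -0.02408336,
        0.10018951]), 'effort': array([-6.86794592e-04, -4.05977511e+01, -2.92628235e+01, -1.81202149e-04,
        5.71057841e-03, -2.06579458e-06]), 'ee_pos': array([0.229734  , 0.63401248, 0.23792617]), 'eef_rot': array([[-9.40104981e-01,  3.40883194e-01, -1.12831574e-03],
       [ 3.40884883e-01,  9.40102729e-01, -2.08701263e-03],
       [ 3.49305170e-04, -2.34663674e-03, -9.99997186e-01]]), 'wrist_force': array([ 0.16556891,  0.9128409 , -0.26131246]), 'ft_torque': array([ 0.0077882 , -0.06115581, -0.01100792]), 'gripper_width': 0.9965144441642378}
scene [ 1.4102778  -0.29679552  0.83003976]
top [0.44844855 0.01648953 1.33258445]
wrist [0.16411441 0.6580968  0.37263372]
```

View pics/scene0.png

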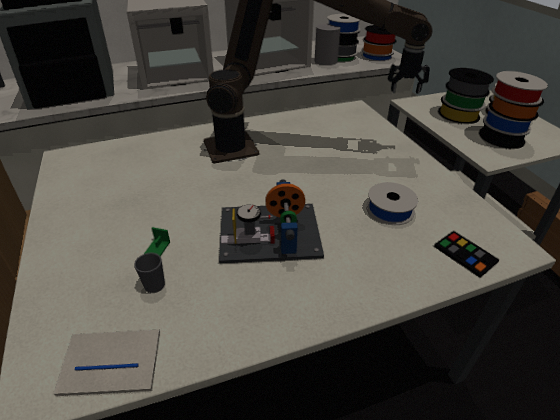

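View pics/top0.png

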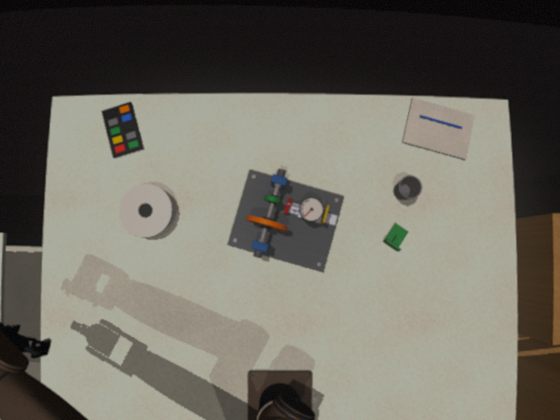

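The top view shows the base around (286,220), with the wheel at (267,224), the cam at (273,199), the plate at (326,214) and the blue posts at (279,181) and (263,246). The spool (147,211), cup (407,188) and bracket (396,236) are all clear of it.

```bash
cat >> h.py <<'E'
def blobs(s,lo,hi,roi=None,amin=15):
    hsv=cv2.cvtColor(s["pixels"],cv2.COLOR_BGR2HSV);m=cv2.inRange(hsv,np.array(lo),np.array(hi))
    if roi: 
        k=np.zeros_like(m);k[roi[1]:roi[3],roi[0]:roi[2]]=255;m&=k
    n,l,st,c=cv2.connectedComponentsWithStats(m)
    return m,[(int(st[i,4]),tuple(np.round(c[i],1))) for i in range(1,n) if st[i,4]>=amin]
E
python3 - <<'E'
from h import *
s=snap("top");roi=(225,165,350,275)
for n,lo,hi,z in(("blue",(100,90,50),(130,255,255),.116),("orange",(4,150,60),(16,255,255),.1),("yellow",(20,130,70),(33,255,255),.118),("green",(45,90,40),(85,255,255),.1)):
    for a,c in blobs(s,lo,hi,roi)[1]: print(n,a,c,onz(s,*c,z).round(4))
# base by min area rect
hsv=cv2.cvtColor(s["pixels"],cv2.COLOR_BGR2HSV);m=cv2.inRange(hsv,(0,0,0),(180,255,110));k=np.zeros_like(m);k[165:275,225:350]=255;m&=k
cs=max(cv2.findContours(cv2.morphologyEx(m,cv2.MORPH_CLOSE,np.ones((9,9))),0,2)[0],key=cv2.contourArea)
b=cv2.boxPoints(cv2.minAreaRect(cs));print(b)
P=np.array([onz(s,*p,.016)[:2] for p in b]);print(P.round(4),P.mean(0),[np.linalg.norm(P[i]-P[i-1]).round(3) for i in range(4)])
for i in range(4): d=P[i]-P[i-1];print(np.degrees(np.arctan2(d[1],d[0])).round(2))
cv2.imwrite("pics/topc.png",cv2.resize(s["pixels"][160:280,220:355],None,fx=5,fy=5,interpolation=cv2.INTER_CUBIC))
E
```

```text
blue 123 (np.float64(278.9), np.float64(179.7)) [0.6511 0.0055 0.116 ]
blue 132 (np.float64(259.9), np.float64(246.0)) [0.4655 0.0571 0.116 ]
orange 255 (np.float64(266.5), np.float64(222.3)) [0.5323 0.0396 0.1   ]
yellow 61 (np.float64(324.9), np.float64(213.6)) [ 0.5562 -0.123   0.118 ]
green 86 (np.float64(272.0), np.float64(198.7)) [0.5993 0.0246 0.1   ]
[[226.05214 248.50378]
 [250.41212 160.43314]
 [346.46765 187.00168]
 [322.10767 275.07233]]
[[ 0.4587  0.1617]
 [ 0.7267  0.0917]
 [ 0.6468 -0.201 ]
 [ 0.3811 -0.1258]] [ 0.55333065 -0.01834619] [np.float64(0.298), np.float64(0.277), np.float64(0.303), np.float64(0.276)]
74.89
-14.64
-105.26
164.21
```

View pics/topc.png

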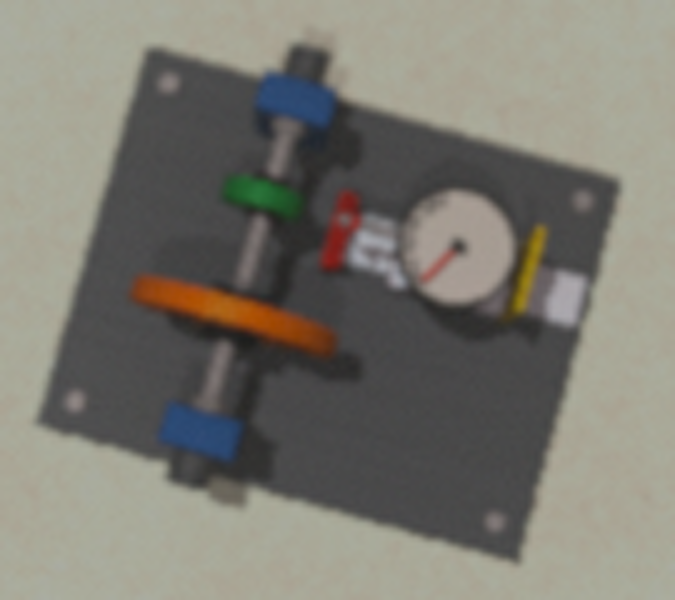

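The close-up shows the wheel and cam well apart. The gauge's red collar is at about (340,232) and the yellow plate at (530,270). From the posts, the yaw is about -15.3°, so I'll use tool x = +y and tool y = +x of the centres.

{"api": "jog_arm", "payload": {
  "steps": [
    {"dx": -568,"dy": -645,"rz": 85},
    {"dx": -568,"dy": -645,"rz": 85},
    {"dx": -568,"dy": -645,"rz": 85},
    {"dx": -568,"dy": -645,"rz": 85},
    {"dx": -568,"dy": -645,"rz": 85},
    {"dx": -568,"dy": -645,"rz": 85},
    {"dx": -568,"dy": -645,"rz": 85},
    {"dx": -568,"dy": -645,"rz": 85}
  ],
  "grip": 0,
  "newtons": 40
}}

```text
validation failed for argument at $.st...
```

{"api": "jog_arm", "payload": {
  "steps": [
    {"dx": -568,"dy": -645,"dz": 0,"rx": 0,"ry": 0,"rz": 85},
    {"dx": -568,"dy": -645,"dz": 0,"rx": 0,"ry": 0,"rz": 85},
    {"dx": -568,"dy": -645,"dz": 0,"rx": 0,"ry": 0,"rz": 85},
    {"dx": -568,"dy": -645,"dz": 0,"rx": 0,"ry": 0,"rz": 85},
    {"dx": -568,"dy": -645,"dz": 0,"rx": 0,"ry": 0,"rz": 85},
    {"dx": -568,"dy": -645,"dz": 0,"rx": 0,"ry": 0,"rz": 85},
    {"dx": -568,"dy": -645,"dz": 0,"rx": 0,"ry": 0,"rz": 85},
    {"dx": -568,"dy": -645,"dz": 0,"rx": 0,"ry": 0,"rz": 85}
  ],
  "grip": 0,
  "newtons": 40
}}

```text
time: 1.2
ee_pos: [0.4131, 0.1673, 0.2395]
eef_rot: [[0.263, 0.965, 0.001], [0.965, -0.263, 0.0], [0.0, 0.001, -1.0]]
wrist_force: [0.7, -0.6, -0.2]
gripper_width: 0.002
```

{"api": "jog_arm", "payload": {
  "steps": [
    {"dx": -287,"dy": 214,"dz": 0,"rx": 0,"ry": 0,"rz": 0},
    {"dx": -287,"dy": 214,"dz": 0,"rx": 0,"ry": 0,"rz": 0},
    {"dx": -287,"dy": 214,"dz": 0,"rx": 0,"ry": 0,"rz": 0},
    {"dx": -287,"dy": 214,"dz": 0,"rx": 0,"ry": 0,"rz": 0},
    {"dx": -287,"dy": 214,"dz": 0,"rx": 0,"ry": 0,"rz": 0},
    {"dx": -287,"dy": 214,"dz": 0,"rx": 0,"ry": 0,"rz": 0},
    {"dx": -287,"dy": 214,"dz": 0,"rx": 0,"ry": 0,"rz": 0}
  ]
}}

```text
time: 2.08
ee_pos: [0.546, -0.1661, 0.2389]
eef_rot: [[0.261, 0.965, -0.001], [0.965, -0.261, -0.0], [-0.0, -0.0, -1.0]]
wrist_force: [0.4, 1.1, -1.1]
gripper_width: 0.0
```

```bash
python3 - <<'E'
from h import *
a=sense();print(a["time"],a["ee_pos"],a["wrist_force"])
s=snap("wrist");cv2.imwrite("pics/w1.png",s["pixels"])
for n,lo,hi,z in(("blue",(100,90,50),(130,255,255),.116),("orange",(4,150,60),(16,255,255),.16),("yellow",(20,130,70),(33,255,255),.118),("green",(45,90,40),(85,255,255),.1)):
    for A,c in blobs(s,lo,hi,None,40)[1]: print(n,A,c,onz(s,*c,z).round(4))
E
```

```text
2.075 [ 0.54602817 -0.16613441  0.23886173] [ 0.35377039  1.05691045 -1.06300076]
orange 287 (np.float64(181.7), np.float64(4.0)) [ 0.528  -0.0344  0.16  ]
yellow 835 (np.float64(278.2), np.float64(143.3)) [ 0.5581 -0.1235  0.118 ]
green 41 (np.float64(277.6), np.float64(346.4)) [ 0.5091 -0.3027  0.1   ]
```

View pics/w1.png

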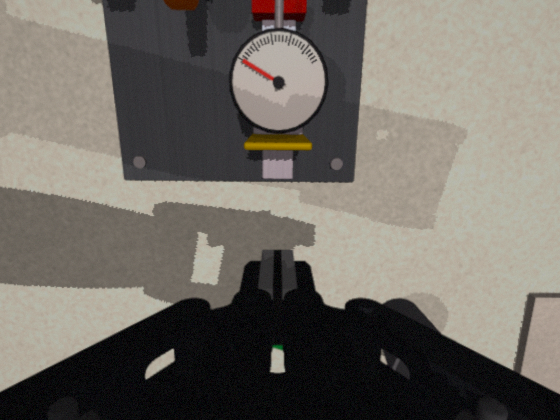

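The plate is at (278,143), square to and centred on the closed fingers, with about 30 mm of gap. Next I lower and move in.

{"api": "jog_arm", "payload": {
  "steps": [
    {"dx": 0,"dy": 0,"dz": 60,"rx": 0,"ry": 0,"rz": 0},
    {"dx": 0,"dy": 0,"dz": 120,"rx": 0,"ry": 0,"rz": 0},
    {"dx": 5,"dy": 0,"dz": 142,"rx": 0,"ry": 0,"rz": 0},
    {"dx": 15,"dy": 0,"dz": 142,"rx": 0,"ry": 0,"rz": 0},
    {"dx": 22,"dy": 0,"dz": 142,"rx": 0,"ry": 0,"rz": 0},
    {"dx": 26,"dy": 0,"dz": 142,"rx": 0,"ry": 0,"rz": 0},
    {"dx": 30,"dy": 0,"dz": 142,"rx": 0,"ry": 0,"rz": 0}
  ]
}}

```text
time: 3.0
ee_pos: [0.5541, -0.1364, 0.0997]
eef_rot: [[0.256, 0.967, 0.002], [0.967, -0.256, -0.007], [-0.006, 0.003, -1.0]]
wrist_force: [-3.2, -7.4, 1.0]
gripper_width: -0.004
```

{"api": "jog_arm", "payload": {
  "steps": [
    {"dx": 3,"dy": 0,"dz": 0,"rx": 0,"ry": 0,"rz": 0},
    {"dx": 6,"dy": 0,"dz": 0,"rx": 0,"ry": 0,"rz": 0},
    {"dx": 9,"dy": 0,"dz": 0,"rx": 0,"ry": 0,"rz": 0},
    {"dx": 12,"dy": 0,"dz": 0,"rx": 0,"ry": 0,"rz": 0},
    {"dx": 15,"dy": 0,"dz": 0,"rx": 0,"ry": 0,"rz": 0},
    {"dx": 18,"dy": 0,"dz": 0,"rx": 0,"ry": 0,"rz": 0}
  ]
}}

```text
time: 3.75
ee_pos: [0.5588, -0.1196, 0.0997]
eef_rot: [[0.257, 0.967, 0.002], [0.967, -0.257, -0.006], [-0.006, 0.004, -1.0]]
wrist_force: [-2.0, -6.6, -0.3]
gripper_width: 0.0
```

{"api": "jog_arm", "payload": {
  "steps": [
    {"dx": 2,"dy": 0,"dz": 0,"rx": 0,"ry": 0,"rz": 0},
    {"dx": 4,"dy": 0,"dz": 0,"rx": 0,"ry": 0,"rz": 0},
    {"dx": 6,"dy": 0,"dz": 0,"rx": 0,"ry": 0,"rz": 0},
    {"dx": 8,"dy": 0,"dz": 0,"rx": 0,"ry": 0,"rz": 0}
  ]
}}

```text
time: 4.25
ee_pos: [0.5608, -0.1125, 0.0997]
eef_rot: [[0.256, 0.967, 0.002], [0.967, -0.256, -0.008], [-0.007, 0.004, -1.0]]
wrist_force: [-3.5, -10.8, 0.9]
gripper_width: -0.004
```

```bash
python3 - <<'E'
from h import *
s=snap("top");a=sense();print(a["ee_pos"],a["wrist_force"])
for n,lo,hi,z in(("yellow",(20,130,70),(33,255,255),.118),("red",(174,130,60),(180,255,255),.09),("red0",(0,150,60),(3,255,255),.09)):
    for A,c in blobs(s,lo,hi,(225,165,350,275),4)[1]: print(n,A,c,onz(s,*c,z).round(4))
cv2.imwrite("pics/t2.png",cv2.resize(s["pixels"][160:280,220:355],None,fx=5,fy=5,interpolation=cv2.INTER_CUBIC))
w=snap("wrist");cv2.imwrite("pics/w2.png",w["pixels"])
E
```

```text
[ 0.56086612 -0.1122801   0.09968517] [-2.92817698 -9.37100935  0.30377017]
red0 9 (np.float64(289.0), np.float64(200.0)) [ 0.597  -0.0238  0.09  ]
red0 23 (np.float64(286.4), np.float64(209.5)) [ 0.5698 -0.0165  0.09  ]
```

View pics/w2.png

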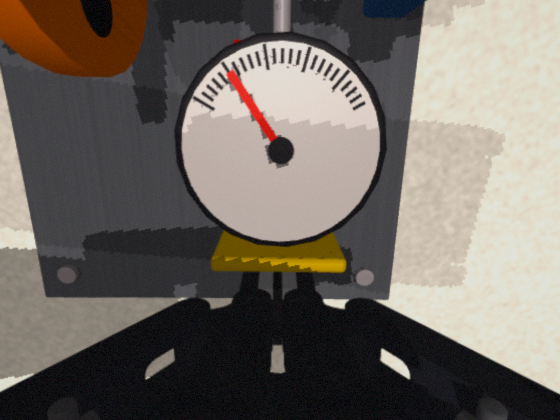

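The needle has swung from -60° to about -33°, so the plunger is already on the cam. I'll keep pushing gently toward the stop.

{"api": "jog_arm", "payload": {
  "steps": [
    {"dx": 1.5,"dy": 0,"dz": 0,"rx": 0,"ry": 0,"rz": 0},
    {"dx": 3,"dy": 0,"dz": 0,"rx": 0,"ry": 0,"rz": 0},
    {"dx": 4.5,"dy": 0,"dz": 0,"rx": 0,"ry": 0,"rz": 0},
    {"dx": 6,"dy": 0,"dz": 0,"rx": 0,"ry": 0,"rz": 0}
  ]
}}

```text
time: 4.85
ee_pos: [0.5614, -0.1106, 0.0998]
eef_rot: [[0.254, 0.967, -0.001], [0.967, -0.254, -0.016], [-0.016, 0.003, -1.0]]
wrist_force: [-8.2, -24.7, 1.1]
gripper_width: -0.003
```

The arm moved only 2 mm for 6 commanded and the force rose to 26 N, so the carriage is on its stop. Next I back off and look at the needle.

{"api": "jog_arm", "payload": {
  "steps": [
    {"dx": -6,"dy": 0,"dz": 0,"rx": 0,"ry": 0,"rz": 0},
    {"dx": -30,"dy": 0,"dz": 0,"rx": 0,"ry": 0,"rz": 0},
    {"dx": -50,"dy": 0,"dz": 0,"rx": 0,"ry": 0,"rz": 0},
    {"dx": -50,"dy": 0,"dz": -60,"rx": 0,"ry": 0,"rz": 0},
    {"dx": -50,"dy": 0,"dz": -120,"rx": 0,"ry": 0,"rz": 0},
    {"dx": 0,"dy": 0,"dz": -150,"rx": 0,"ry": 0,"rz": 0},
    {"dx": 0,"dy": 0,"dz": -150,"rx": 0,"ry": 0,"rz": 0}
  ]
}}

```text
time: 5.72
ee_pos: [0.5639, -0.1019, 0.2523]
eef_rot: [[0.254, 0.967, 0.009], [0.967, -0.254, -0.002], [0.0, 0.009, -1.0]]
wrist_force: [-0.6, -0.6, -0.0]
gripper_width: 0.002
```

```bash
python3 - <<'E'
from h import *
a=sense();print(a["time"],a["ee_pos"],a["wrist_force"],a["joint_pos"].round(1))
s=snap("wrist");cv2.imwrite("pics/w3.png",s["pixels"]);print(s["mtx"],s["k1"],-np.array(s["R"]).T@s["t"],np.array(s["R"])[2])
for n,lo,hi,z in(("blue",(100,90,50),(130,255,255),.116),("orange",(4,150,60),(16,255,255),.16),("yellow",(20,130,70),(33,255,255),.118),("green",(45,90,40),(85,255,255),.1),("red",(0,170,90),(3,255,255),.125)):
    for A,c in blobs(s,lo,hi,None,40)[1]: print(n,A,c,onz(s,*c,z).round(4))
E
```

```text
5.725 [ 0.56385618 -0.10194318  0.25230657] [-5.62613576e-01 -5.61569165e-01 -1.04900167e-04] [-2.040e+01  2.700e+00  1.045e+02  1.000e-01  7.230e+01 -5.700e+00]
[[348.91736812   0.         277.10124508]
 [  0.         348.91736812 206.43825922]
 [  0.           0.           1.        ]] 0.030659203596633215 [ 0.58001117 -0.03434342  0.3868932 ] [-0.06092863 -0.2669677  -0.9617775 ]
blue 1743 (np.float64(81.4), np.float64(23.7)) [0.4659 0.0517 0.116 ]
blue 1889 (np.float64(358.7), np.float64(27.0)) [0.6513 0.002  0.116 ]
orange 4098 (np.float64(175.0), np.float64(52.8)) [0.5312 0.0102 0.16  ]
yellow 948 (np.float64(275.8), np.float64(186.9)) [ 0.5661 -0.0932  0.118 ]
green 1119 (np.float64(277.9), np.float64(26.6)) [0.5977 0.0197 0.1   ]
green 295 (np.float64(277.1), np.float64(361.3)) [ 0.522  -0.2653  0.1   ]
red 88 (np.float64(277.4), np.float64(66.4)) [ 0.5895 -0.0089  0.125 ]
red 142 (np.float64(259.2), np.float64(88.3)) [ 0.5733 -0.0195  0.125 ]
red 153 (np.float64(292.6), np.float64(88.6)) [ 0.5962 -0.0258  0.125 ]
red 80 (np.float64(267.0), np.float64(117.8)) [ 0.5734 -0.0404  0.125 ]
```

View pics/w3.png

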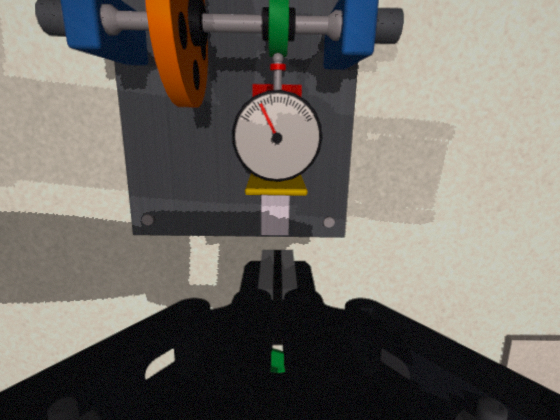

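The whole mechanism is in view: cam at (278,27), plunger collar at (277,67), needle pivot at (277,138) with its tip near (260,104), and wheel at (175,53). The plate moved 31 mm between views, consistent with fully home. Next I work out the needle angle, the axis line and which side of the cam is up.

```bash
cat >> h.py <<'E'
YAW=np.radians(-15.2);ex=np.array([np.cos(YAW),np.sin(YAW),0]);ey=np.array([-np.sin(YAW),np.cos(YAW),0])
def needle(s,z=.125):
    """needle angle from +y, clockwise from above positive (deg); red pixels inside white dial"""
    hsv=cv2.cvtColor(s["pixels"],cv2.COLOR_BGR2HSV)
    w=cv2.inRange(hsv,(0,0,120),(180,60,255));n,l,st,c=cv2.connectedComponentsWithStats(w)
    best=None
    P=proj(s,[.5735,-.0595,z])[0]
    red=cv2.inRange(hsv,(0,130,90),(6,255,255))|cv2.inRange(hsv,(173,130,90),(180,255,255))
    ys,xs=np.nonzero(red);W=np.array([onz(s,x,y,z) for x,y in zip(xs,ys)])
    blk=cv2.inRange(hsv,(0,0,0),(180,255,75));yb,xb=np.nonzero(blk);k=np.hypot(xb-P[0],yb-P[1])<14
    C=onz(s,xb[k].mean(),yb[k].mean(),z);
    k=np.linalg.norm(W-C,axis=1)<.031;Q=(W[k]-C);a=np.c_[Q@ex,Q@ey]
    d=a[np.hypot(*a.T)>.008].sum(0)
    return np.degrees(np.arctan2(d[0],d[1])),C,k.sum()
E
python3 - <<'E'
from h import *
for f in("w3",):
    s=snap("wrist");print(needle(s))
    hsv=cv2.cvtColor(s["pixels"],cv2.COLOR_BGR2HSV)
    for u in(232,245,310):
        col=s["pixels"][:60,u].astype(int).sum(1)//3;print(u,col.tolist())
    m,_=blobs(s,(45,90,40),(85,255,255),(200,0,340,80));ys,xs=np.nonzero(m);print("green",xs.min(),xs.max(),ys.min(),ys.max(),[(u,ys[xs==u].min(),ys[xs==u].max()) for u in(271,275,279,283,287) if (xs==u).any()])
    m,_=blobs(s,(4,150,40),(16,255,255));ys,xs=np.nonzero(m);print("orange",xs.min(),xs.max(),ys.min(),ys.max())
    mid=np.array([.5585,.029,.1])
    for x in(.033,.040,.047):
        H=mid+ex*x
        for ph in(108,-108):
            c=H+.01*(-ey*np.cos(np.radians(ph))+np.array([0,0,1])*np.sin(np.radians(ph)))
            t=np.linspace(0,2*np.pi,73);p=proj(s,[c+.024*(ey*np.cos(q)+np.array([0,0,1])*np.sin(q)) for q in t]);print(x,ph,"rows",p[:,1].min().round(1),p[:,1].max().round(1),"cols",p[:,0].min().round(1),p[:,0].max().round(1))
    for q in(-.1,.0): print(proj(s,mid+ex*q))
    for q in(-.036,-.022):
        t=np.linspace(0,2*np.pi,73);p=proj(s,[mid+ex*q+.06*(ey*np.cos(w)+np.array([0,0,1])*np.sin(w)) for w in t]);print("wheel",p.min(0),p.max(0))
E
```

```text
(np.float64(-26.253972709233146), array([ 0.57639288, -0.05595444,  0.125     ]), np.int64(105))
232 [66, 63, 59, 61, 65, 62, 60, 62, 62, 62, 63, 78, 103, 118, 121, 122, 128, 140, 148, 145, 130, 123, 115, 110, 102, 94, 87, 73, 62, 56, 58, 58, 61, 59, 61, 60, 59, 62, 58, 62, 61, 59, 59, 60, 62, 62, 62, 59, 60, 61, 60, 61, 57, 56, 58, 56, 34, 24, 31, 29]
245 [62, 60, 64, 63, 65, 61, 59, 60, 60, 63, 63, 66, 99, 113, 120, 125, 127, 134, 149, 144, 136, 126, 116, 110, 102, 98, 89, 79, 69, 57, 56, 59, 61, 62, 61, 62, 63, 62, 59, 62, 61, 61, 61, 63, 62, 60, 63, 64, 61, 63, 62, 62, 62, 59, 58, 59, 58, 35, 30, 26]
310 [74, 71, 71, 76, 75, 74, 69, 73, 76, 71, 71, 71, 69, 98, 112, 119, 127, 125, 136, 150, 150, 136, 126, 118, 111, 103, 99, 89, 81, 69, 58, 53, 59, 63, 63, 65, 67, 65, 59, 64, 63, 61, 61, 60, 61, 61, 65, 62, 61, 62, 62, 65, 64, 64, 60, 62, 60, 32, 33, 33]
green 270 291 0 54 [(271, np.int64(0), np.int64(52)), (275, np.int64(0), np.int64(52)), (279, np.int64(0), np.int64(50)), (283, np.int64(0), np.int64(50)), (287, np.int64(0), np.int64(54))]
orange 146 298 0 105
0.033 108 rows -23.6 55.6 cols 269.7 270.7
0.033 -108 rows -14.1 59.0 cols 270.1 271.0
0.04 108 rows -23.5 55.6 cols 279.6 280.8
0.04 -108 rows -14.0 59.1 cols 279.4 280.4
0.047 108 rows -23.4 55.7 cols 288.7 291.8
0.047 -108 rows -13.9 59.1 cols 287.9 290.5
[[86.53593555 22.75642278]]
[[225.26581438  25.42026326]]
wheel [144.69449813 -85.25175597] [194.79804082 110.51420784]
wheel [170.10980247 -84.65951355] [210.36347566 110.71331433]
```

Corrected shaft axis: mid-shaft at (0.560, 0.034), wheel hub at about (0.532, 0.041). The cam's high side looks to be on the lower side, at about 108°, which a short turn will confirm. I go over the wheel next.

{"api": "jog_arm", "payload": {
  "steps": [
    {"dx": 60,"dy": -31,"dz": 0,"rx": 0,"ry": 0,"rz": 0},
    {"dx": 110,"dy": -57,"dz": 0,"rx": 0,"ry": 0,"rz": 0},
    {"dx": 130,"dy": -68,"dz": 10,"rx": 0,"ry": 0,"rz": 0},
    {"dx": 130,"dy": -68,"dz": 25,"rx": 0,"ry": 0,"rz": 0},
    {"dx": 130,"dy": -68,"dz": 30,"rx": 0,"ry": 0,"rz": 0},
    {"dx": 130,"dy": -68,"dz": 30,"rx": 0,"ry": 0,"rz": 0}
  ],
  "grip": 48
}}

```text
time: 6.58
ee_pos: [0.5292, 0.0385, 0.2161]
eef_rot: [[0.259, 0.966, -0.002], [0.966, -0.259, 0.0], [-0.001, -0.002, -1.0]]
wrist_force: [-0.3, 0.4, 0.5]
gripper_width: 0.561
```

```bash
python3 - <<'E'
from h import *
a=sense();print(a["time"],a["ee_pos"],a["eef_rot"].round(3).tolist(),a["gripper_width"])
s=snap("wrist");cv2.imwrite("pics/w4.png",s["pixels"])
T=a["ee_pos"];R=a["eef_rot"];print("tip px",proj(s,[T,T+R[:,2]*.008,T+R[:,2]*.07]))
m,b=blobs(s,(4,150,40),(16,255,255),None,40);ys,xs=np.nonzero(m);print(b,xs.min(),xs.max(),ys.min(),ys.max())
for v in range(60,400,30):
    k=xs[ys==v]
    if len(k): print(v,k.min(),k.max(),[(R.T@(onz(s,u,v,.16)-T)*1e3).round(1).tolist() for u in(k.min(),k.max())])
E
```

```text
6.575 [0.52915359 0.038521   0.21606127] [[0.259, 0.966, -0.002], [0.966, -0.259, 0.0], [-0.001, -0.002, -1.0]] 0.5611857353072424
tip px [[277.89074481 277.0612943 ]
 [277.84039818 268.66346317]
 [277.57271872 223.97823138]]
[(4000, (np.float64(279.9), np.float64(200.7)))] 267 368 119 284
120 271 290 [[62.8, -3.5, 56.0], [62.8, 6.6, 56.0]]
150 269 292 [[47.1, -4.7, 56.0], [47.1, 7.8, 56.0]]
180 267 292 [[30.5, -5.9, 56.1], [30.5, 8.0, 56.0]]
210 267 293 [[13.1, -6.0, 56.1], [13.1, 8.8, 56.0]]
240 268 291 [[-5.1, -5.6, 56.1], [-5.1, 7.8, 56.0]]
270 268 289 [[-24.3, -5.8, 56.1], [-24.3, 6.8, 56.1]]
```

View pics/w4.png

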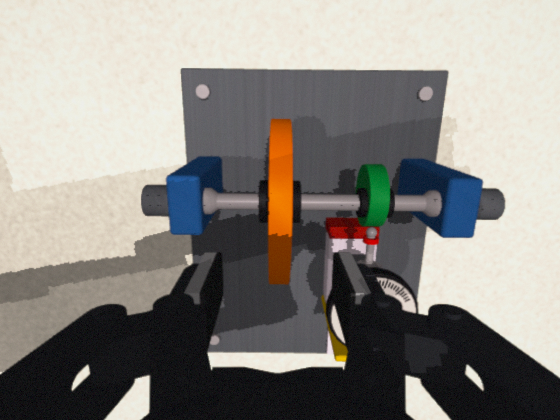

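This view shows the wheel edge at cols 268–292, which puts it 1 mm off the jaw centre. The shaft is at row 201, the cam at rows 165–228 and the ball at (372,233). The cam's apparent size puts its centre about 9 mm below the axis, so the rim's top must go toward +y by about 108°. I grasp first on the -y side, tilted 35°.

{"api": "jog_arm", "payload": {
  "steps": [
    {"dx": -20,"dy": 1,"dz": 5,"rx": 0,"ry": 10,"rz": 0},
    {"dx": -40,"dy": 1,"dz": 15,"rx": 0,"ry": 20,"rz": 0},
    {"dx": -55,"dy": 1,"dz": 25,"rx": 0,"ry": 30,"rz": 0},
    {"dx": -58,"dy": 1,"dz": 30,"rx": 0,"ry": 35,"rz": 0},
    {"dx": -58,"dy": 1,"dz": 30,"rx": 0,"ry": 35,"rz": 0},
    {"dx": -41,"dy": 1,"dz": 55,"rx": 0,"ry": 35,"rz": 0},
    {"dx": -24,"dy": 1,"dz": 79,"rx": 0,"ry": 35,"rz": 0},
    {"dx": -24,"dy": 1,"dz": 79,"rx": 0,"ry": 35,"rz": 0}
  ]
}}

```text
time: 7.62
ee_pos: [0.5234, 0.0178, 0.1375]
eef_rot: [[0.21, 0.967, 0.144], [0.792, -0.255, 0.555], [0.573, -0.003, -0.82]]
wrist_force: [0.2, -0.4, 0.4]
gripper_width: 0.564
```

{"api": "jog_arm", "payload": {
  "steps": [
    {"dx": 0,"dy": 0,"dz": 0,"rx": 0,"ry": 0,"rz": 0},
    {"dx": 0,"dy": 0,"dz": 0,"rx": 0,"ry": 0,"rz": 0},
    {"dx": 0,"dy": 0,"dz": 0,"rx": 0,"ry": 0,"rz": 0},
    {"dx": 0,"dy": 0,"dz": 0,"rx": 0,"ry": 0,"rz": 0},
    {"dx": 0,"dy": 0,"dz": 0,"rx": 0,"ry": 0,"rz": 0}
  ],
  "grip": 5,
  "newtons": 40
}}

```text
time: 8.25
ee_pos: [0.5242, 0.0159, 0.1401]
eef_rot: [[0.211, 0.966, 0.148], [0.791, -0.257, 0.555], [0.574, -0.0, -0.819]]
wrist_force: [-4.9, -0.9, 6.0]
gripper_width: 0.153
```

{"api": "jog_arm", "payload": {
  "steps": [
    {"dx": 7.8,"dy": 0,"dz": 0.7,"rx": 0,"ry": -10,"rz": 0},
    {"dx": 15.4,"dy": 0,"dz": 2.7,"rx": 0,"ry": -20,"rz": 0},
    {"dx": 22.5,"dy": 0,"dz": 6,"rx": 0,"ry": -30,"rz": 0},
    {"dx": 28.9,"dy": 0,"dz": 10.5,"rx": 0,"ry": -40,"rz": 0},
    {"dx": 34.5,"dy": 0,"dz": 16.1,"rx": 0,"ry": -50,"rz": 0},
    {"dx": 39,"dy": 0,"dz": 22.5,"rx": 0,"ry": -60,"rz": 0},
    {"dx": 42.3,"dy": 0,"dz": 29.6,"rx": 0,"ry": -70,"rz": 0},
    {"dx": 42.3,"dy": 0,"dz": 29.6,"rx": 0,"ry": -70,"rz": 0}
  ]
}}

```text
time: 9.25
ee_pos: [0.5384, 0.0666, 0.1379]
eef_rot: [[0.209, 0.967, -0.147], [0.79, -0.256, -0.557], [-0.576, 0.0, -0.818]]
wrist_force: [2.7, -3.8, -2.2]
gripper_width: 0.152
```

{"api": "jog_arm", "payload": {
  "steps": [
    {"dx": 0,"dy": 0,"dz": 0,"rx": 0,"ry": 0,"rz": 0},
    {"dx": 0,"dy": 0,"dz": 0,"rx": 0,"ry": 0,"rz": 0},
    {"dx": 0,"dy": 0,"dz": 0,"rx": 0,"ry": 0,"rz": 0},
    {"dx": 0,"dy": 0,"dz": -50,"rx": 0,"ry": 0,"rz": 0},
    {"dx": -20,"dy": 0,"dz": -80,"rx": 0,"ry": 10,"rz": 0},
    {"dx": -50,"dy": 0,"dz": -80,"rx": 0,"ry": 20,"rz": 0},
    {"dx": -75,"dy": 0,"dz": -80,"rx": 0,"ry": 30,"rz": 0},
    {"dx": -86,"dy": 0,"dz": -78,"rx": 0,"ry": 35,"rz": 0}
  ],
  "grip": 48
}}

```text
time: 10.25
ee_pos: [0.5311, 0.0397, 0.2544]
eef_rot: [[0.26, 0.966, 0.006], [0.966, -0.26, 0.003], [0.004, 0.005, -1.0]]
wrist_force: [-0.4, 0.3, -0.0]
gripper_width: 0.565
```

{"api": "jog_arm", "payload": {
  "steps": [
    {"dx": -55,"dy": 27,"dz": 0,"rx": 0,"ry": 0,"rz": 0},
    {"dx": -110,"dy": 54,"dz": 0,"rx": 0,"ry": 0,"rz": 0},
    {"dx": -140,"dy": 68,"dz": 0,"rx": 0,"ry": 0,"rz": 0},
    {"dx": -140,"dy": 68,"dz": 0,"rx": 0,"ry": 0,"rz": 0},
    {"dx": -140,"dy": 68,"dz": 0,"rx": 0,"ry": 0,"rz": 0}
  ]
}}

```text
time: 10.88
ee_pos: [0.5602, -0.111, 0.2517]
eef_rot: [[0.258, 0.966, 0.0], [0.966, -0.258, 0.001], [0.001, -0.0, -1.0]]
wrist_force: [-0.5, 0.1, -0.1]
gripper_width: 0.561
```

```bash
python3 - <<'E'
from h import *
a=sense();print(a["time"],a["ee_pos"],a["eef_rot"].round(3).tolist(),a["gripper_width"])
s=snap("wrist");cv2.imwrite("pics/w5.png",s["pixels"]);print(needle(s))
P=proj(s,[.5764,-.056,.125])[0];print(P)
c=s["pixels"][max(0,int(P[1])-110):int(P[1])+80,int(P[0])-90:int(P[0])+90];cv2.imwrite("pics/w5c.png",cv2.resize(c,None,fx=3,fy=3,interpolation=cv2.INTER_CUBIC))
E
```

```text
10.875 [ 0.5601676  -0.1110072   0.25166077] [[0.258, 0.966, 0.0], [0.966, -0.258, 0.001], [0.001, -0.0, -1.0]] 0.5613700597615232
(np.float64(26.785311151342654), array([ 0.57637452, -0.05591805,  0.125     ]), np.int64(108))
[279.48960814 124.43964814]
```

View pics/w5c.png

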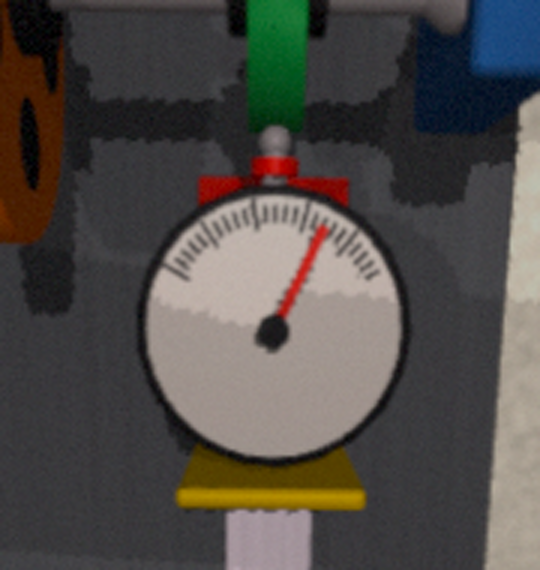

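The needle went from -26.3° to +26.8°, so the direction is right, and the model leaves about 39° to go. Near the peak the reading is flat. So I'll overshoot symmetrically by 39° in one 78° stroke, compare the readings and come back by half.

{"api": "jog_arm", "payload": {
  "steps": [
    {"dx": 30,"dy": -40,"dz": 0,"rx": 0,"ry": 9,"rz": 0},
    {"dx": 55,"dy": -67.5,"dz": 30,"rx": 0,"ry": 19,"rz": 0},
    {"dx": 75,"dy": -67.5,"dz": 60,"rx": 0,"ry": 29,"rz": 0},
    {"dx": 75,"dy": -67.5,"dz": 68,"rx": 0,"ry": 37,"rz": 0},
    {"dx": 75,"dy": -67.5,"dz": 68,"rx": 0,"ry": 37,"rz": 0},
    {"dx": 96,"dy": -67.5,"dz": 96,"rx": 0,"ry": 37,"rz": 0},
    {"dx": 111,"dy": -67.5,"dz": 116,"rx": 0,"ry": 37,"rz": 0},
    {"dx": 111,"dy": -67.5,"dz": 116,"rx": 0,"ry": 37,"rz": 0}
  ]
}}

```text
time: 11.92
ee_pos: [0.5234, 0.0151, 0.1354]
eef_rot: [[0.204, 0.967, 0.152], [0.773, -0.254, 0.581], [0.601, -0.001, -0.799]]
wrist_force: [-0.5, -0.2, -0.3]
gripper_width: 0.564
```

{"api": "jog_arm", "payload": {
  "steps": [
    {"dx": 0,"dy": 0,"dz": 0,"rx": 0,"ry": 0,"rz": 0},
    {"dx": 0,"dy": 0,"dz": 0,"rx": 0,"ry": 0,"rz": 0},
    {"dx": 0,"dy": 0,"dz": 0,"rx": 0,"ry": 0,"rz": 0},
    {"dx": 0,"dy": 0,"dz": 0,"rx": 0,"ry": 0,"rz": 0},
    {"dx": 0,"dy": 0,"dz": 0,"rx": 0,"ry": 0,"rz": 0}
  ],
  "grip": 5
}}

```text
time: 12.55
ee_pos: [0.5235, 0.013, 0.1373]
eef_rot: [[0.206, 0.966, 0.154], [0.771, -0.257, 0.583], [0.603, -0.001, -0.798]]
wrist_force: [-6.1, -0.6, 5.7]
gripper_width: 0.153
```

{"api": "jog_arm", "payload": {
  "steps": [
    {"dx": 7.8,"dy": 0,"dz": 0.7,"rx": 0,"ry": -10,"rz": 0},
    {"dx": 15.4,"dy": 0,"dz": 2.7,"rx": 0,"ry": -20,"rz": 0},
    {"dx": 22.5,"dy": 0,"dz": 6,"rx": 0,"ry": -30,"rz": 0},
    {"dx": 28.9,"dy": 0,"dz": 10.5,"rx": 0,"ry": -40,"rz": 0},
    {"dx": 34.5,"dy": 0,"dz": 16.1,"rx": 0,"ry": -50,"rz": 0},
    {"dx": 39,"dy": 0,"dz": 22.5,"rx": 0,"ry": -60,"rz": 0},
    {"dx": 42.3,"dy": 0,"dz": 29.6,"rx": 0,"ry": -70,"rz": 0},
    {"dx": 44,"dy": 0,"dz": 35.6,"rx": 0,"ry": -78,"rz": 0}
  ]
}}

```text
time: 13.55
ee_pos: [0.5387, 0.0674, 0.1365]
eef_rot: [[0.197, 0.965, -0.172], [0.723, -0.261, -0.64], [-0.662, 0.002, -0.749]]
wrist_force: [-2.8, -4.7, 1.2]
gripper_width: 0.151
```

{"api": "jog_arm", "payload": {
  "steps": [
    {"dx": 0,"dy": 0,"dz": 0,"rx": 0,"ry": 0,"rz": 0},
    {"dx": 0,"dy": 0,"dz": 0,"rx": 0,"ry": 0,"rz": 0}
  ]
}}

```text
time: 13.8
ee_pos: [0.539, 0.0683, 0.1354]
eef_rot: [[0.197, 0.966, -0.169], [0.728, -0.26, -0.634], [-0.656, 0.002, -0.755]]
wrist_force: [-0.9, 4.4, 5.3]
gripper_width: 0.158
```

```bash
python3 - <<'E'
from h import *
s=snap("top");print(needle(s));s=snap("wrist")
P=proj(s,[.5764,-.056,.125])[0];print(P,sense()["eef_rot"][:,2])
try: print(needle(s))
except Exception as e: print(e)
E
```

```text
(np.float64(0.0), array([ 0.55486039, -0.05489775,  0.125     ]), np.int64(0))
[375.06125185 322.35791332] [-0.16875387 -0.63311808 -0.75543605]
(np.float64(0.0), array([ 0.57352309, -0.05947783,  0.125     ]), np.int64(0))
```

Now I release, retract (θ = +41°) and view. Vertical Δ from here comes to dx ≈ -92, dz ≈ -72, ry +41.

{"api": "jog_arm", "payload": {
  "steps": [
    {"dx": 0,"dy": 0,"dz": 0,"rx": 0,"ry": 0,"rz": 0},
    {"dx": 0,"dy": 0,"dz": 0,"rx": 0,"ry": 0,"rz": 0},
    {"dx": 0,"dy": 0,"dz": 0,"rx": 0,"ry": 0,"rz": 0},
    {"dx": 0,"dy": 0,"dz": -50,"rx": 0,"ry": 0,"rz": 0},
    {"dx": -20,"dy": 0,"dz": -80,"rx": 0,"ry": 10,"rz": 0},
    {"dx": -50,"dy": 0,"dz": -80,"rx": 0,"ry": 20,"rz": 0},
    {"dx": -75,"dy": 0,"dz": -80,"rx": 0,"ry": 30,"rz": 0},
    {"dx": -98,"dy": 0,"dz": -68,"rx": 0,"ry": 41,"rz": 0}
  ],
  "grip": 48
}}

```text
time: 14.9
ee_pos: [0.5317, 0.0393, 0.2517]
eef_rot: [[0.256, 0.967, 0.006], [0.967, -0.256, 0.0], [0.002, 0.006, -1.0]]
wrist_force: [-0.4, -0.1, -0.7]
gripper_width: 0.562
```

{"api": "jog_arm", "payload": {
  "steps": [
    {"dx": -55,"dy": 27,"dz": 0,"rx": 0,"ry": 0,"rz": 0},
    {"dx": -110,"dy": 54,"dz": 0,"rx": 0,"ry": 0,"rz": 0},
    {"dx": -140,"dy": 68,"dz": 0,"rx": 0,"ry": 0,"rz": 0},
    {"dx": -140,"dy": 68,"dz": 0,"rx": 0,"ry": 0,"rz": 0},
    {"dx": -140,"dy": 68,"dz": 0,"rx": 0,"ry": 0,"rz": 0}
  ]
}}

```text
time: 15.52
ee_pos: [0.5602, -0.1128, 0.2495]
eef_rot: [[0.258, 0.966, -0.002], [0.966, -0.258, -0.004], [-0.004, -0.001, -1.0]]
wrist_force: [-0.1, -0.8, 0.2]
gripper_width: 0.563
```

```bash
python3 - <<'E'
from h import *
a=sense();print(a["time"],a["ee_pos"],a["eef_rot"].round(3).tolist(),a["gripper_width"])
s=snap("wrist");cv2.imwrite("pics/w6.png",s["pixels"]);n=needle(s);print(n)
from scipy.optimize import brentq
f=lambda q:(lambda p:10*np.cos(p)+np.sqrt(784-100*np.sin(p)**2)-16)(np.radians(q))
D=np.radians(n[0]-26.8)/80*1e3
for tot in(76,77,78,79): print(tot,"phi1",brentq(lambda q:f(q-tot)-f(q)-D,0,90))
print("abs phi now", [brentq(lambda q:f(q)-np.radians(n[0]-z)/.08,0,170) for z in(-61,-60,-59)])
E
```

```text
15.525 [ 0.56022168 -0.11283766  0.24951516] [[0.258, 0.966, -0.002], [0.966, -0.258, -0.004], [-0.004, -0.001, -1.0]] 0.562521581946643
(np.float64(28.6120722174493), array([ 0.57644654, -0.05601263,  0.125     ]), np.int64(109))
76 phi1 39.42792580530659
77 phi1 39.91419303750572
78 phi1 40.400895856781574
79 phi1 40.88801861436652
abs phi now [35.3632237806383, 36.99852926254485, 38.580877106985206]
```

Near-symmetric readings (26.8° and 28.6°) put the cam 37.5° past its peak. I grasp at +19° and carry back 37.5°.

{"api": "jog_arm", "payload": {
  "steps": [
    {"dx": 55,"dy": -28,"dz": 0,"rx": 0,"ry": -5,"rz": 0},
    {"dx": 110,"dy": -56,"dz": 5,"rx": 0,"ry": -12,"rz": 0},
    {"dx": 160,"dy": -68,"dz": 25,"rx": 0,"ry": -19,"rz": 0},
    {"dx": 176,"dy": -68,"dz": 45,"rx": 0,"ry": -19,"rz": 0},
    {"dx": 176,"dy": -68,"dz": 45,"rx": 0,"ry": -19,"rz": 0},
    {"dx": 166,"dy": -68,"dz": 76,"rx": 0,"ry": -19,"rz": 0},
    {"dx": 155,"dy": -68,"dz": 107,"rx": 0,"ry": -19,"rz": 0},
    {"dx": 155,"dy": -68,"dz": 107,"rx": 0,"ry": -19,"rz": 0}
  ]
}}

```text
time: 16.58
ee_pos: [0.533, 0.0513, 0.1406]
eef_rot: [[0.245, 0.965, -0.091], [0.911, -0.261, -0.319], [-0.331, -0.005, -0.944]]
wrist_force: [0.3, 0.1, 0.1]
gripper_width: 0.562
```

{"api": "jog_arm", "payload": {
  "steps": [
    {"dx": 0,"dy": 0,"dz": 0,"rx": 0,"ry": 0,"rz": 0},
    {"dx": 0,"dy": 0,"dz": 0,"rx": 0,"ry": 0,"rz": 0},
    {"dx": 0,"dy": 0,"dz": 0,"rx": 0,"ry": 0,"rz": 0},
    {"dx": 0,"dy": 0,"dz": 0,"rx": 0,"ry": 0,"rz": 0},
    {"dx": 0,"dy": 0,"dz": 0,"rx": 0,"ry": 0,"rz": 0}
  ],
  "grip": 5
}}

```text
time: 17.2
ee_pos: [0.5349, 0.0536, 0.1445]
eef_rot: [[0.245, 0.966, -0.085], [0.911, -0.259, -0.319], [-0.33, 0.001, -0.944]]
wrist_force: [-4.2, 0.7, 7.2]
gripper_width: 0.153
```

{"api": "jog_arm", "payload": {
  "steps": [
    {"dx": -7.8,"dy": 0,"dz": 0.7,"rx": 0,"ry": 10,"rz": 0},
    {"dx": -15.4,"dy": 0,"dz": 2.7,"rx": 0,"ry": 20,"rz": 0},
    {"dx": -22.5,"dy": 0,"dz": 6,"rx": 0,"ry": 30,"rz": 0},
    {"dx": -27.4,"dy": 0,"dz": 9.3,"rx": 0,"ry": 37.5,"rz": 0},
    {"dx": -27.4,"dy": 0,"dz": 9.3,"rx": 0,"ry": 37.5,"rz": 0},
    {"dx": -27.4,"dy": 0,"dz": 9.3,"rx": 0,"ry": 37.5,"rz": 0}
  ]
}}

```text
time: 17.95
ee_pos: [0.5271, 0.0258, 0.144]
eef_rot: [[0.246, 0.966, 0.08], [0.917, -0.258, 0.304], [0.314, -0.001, -0.949]]
wrist_force: [-5.7, 1.1, 6.0]
gripper_width: 0.156
```

{"api": "jog_arm", "payload": {
  "steps": [
    {"dx": 0,"dy": 0,"dz": 0,"rx": 0,"ry": 0,"rz": 0},
    {"dx": 0,"dy": 0,"dz": 0,"rx": 0,"ry": 0,"rz": 0},
    {"dx": 0,"dy": 0,"dz": 0,"rx": 0,"ry": 0,"rz": 0},
    {"dx": 0,"dy": 0,"dz": -50,"rx": 0,"ry": 0,"rz": 0},
    {"dx": 0,"dy": 0,"dz": -90,"rx": 0,"ry": 0,"rz": 0},
    {"dx": 30,"dy": 0,"dz": -105,"rx": 0,"ry": -10,"rz": 0},
    {"dx": 48,"dy": 0,"dz": -98,"rx": 0,"ry": -18.5,"rz": 0},
    {"dx": 48,"dy": 0,"dz": -98,"rx": 0,"ry": -18.5,"rz": 0}
  ],
  "grip": 48
}}

```text
time: 18.95
ee_pos: [0.5316, 0.0425, 0.2512]
eef_rot: [[0.253, 0.968, 0.0], [0.968, -0.253, -0.004], [-0.004, 0.001, -1.0]]
wrist_force: [-0.2, 0.6, -0.6]
gripper_width: 0.566
```

{"api": "jog_arm", "payload": {
  "steps": [
    {"dx": -55,"dy": 27,"dz": 0,"rx": 0,"ry": 0,"rz": 0},
    {"dx": -110,"dy": 54,"dz": 0,"rx": 0,"ry": 0,"rz": 0},
    {"dx": -140,"dy": 68,"dz": 0,"rx": 0,"ry": 0,"rz": 0},
    {"dx": -140,"dy": 68,"dz": 0,"rx": 0,"ry": 0,"rz": 0},
    {"dx": -140,"dy": 68,"dz": 0,"rx": 0,"ry": 0,"rz": 0}
  ]
}}

```text
time: 19.58
ee_pos: [0.5601, -0.1128, 0.2505]
eef_rot: [[0.258, 0.966, -0.002], [0.966, -0.258, -0.003], [-0.004, -0.001, -1.0]]
wrist_force: [0.0, -0.4, -0.8]
gripper_width: 0.564
```

```bash
python3 - <<'E'
from h import *
a=sense();print(a["time"],a["ee_pos"],a["eef_rot"].round(3).tolist(),a["gripper_width"])
s=snap("wrist");cv2.imwrite("pics/w7.png",s["pixels"]);print(needle(s))
for A,c in blobs(s,(20,130,70),(33,255,255),None,40)[1]: print(A,c,onz(s,*c,.118))
cv2.imwrite("pics/w7c.png",cv2.resize(s["pixels"][0:230,130:400],None,fx=2.5,fy=2.5,interpolation=cv2.INTER_CUBIC))
E
```

```text
19.575 [ 0.56008484 -0.11276223  0.25047756] [[0.258, 0.966, -0.002], [0.966, -0.258, -0.003], [-0.004, -0.001, -1.0]] 0.5637434734474182
(np.float64(40.45435557521332), array([ 0.57642478, -0.05608106,  0.125     ]), np.int64(114))
949 (np.float64(279.0), np.float64(173.0)) [ 0.56626783 -0.09374916  0.118     ]
```

View pics/w7c.png

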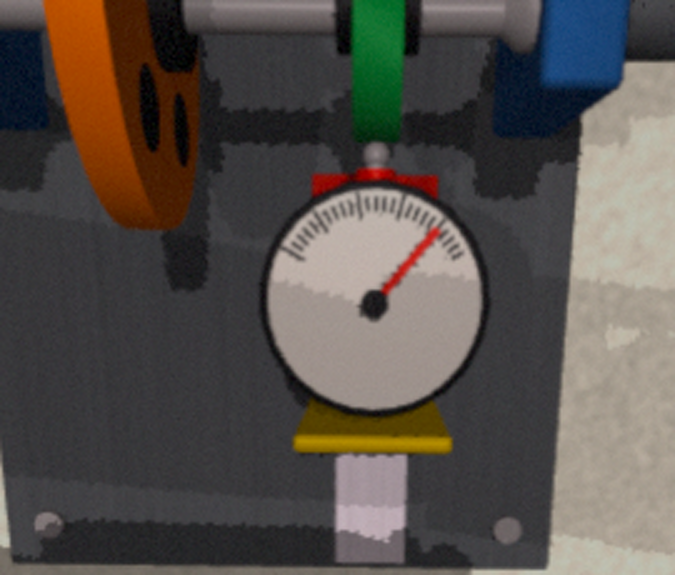

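The view shows the needle at about +40°, tip near (437,230) in the crop, with the ball on the cam at (377,155) and the carriage still home. The symmetric model predicts 41.2° at the peak and I read 40.45°, so I'll cross-check the needle with a line fit on the saved images.

```bash
python3 - <<'E'
from h import *
s=snap("wrist");print("repeat",needle(s)[0])
def fit(img):
    q=dict(s);q["pixels"]=img;n,C,_=needle(q)
    hsv=cv2.cvtColor(img,cv2.COLOR_BGR2HSV)
    w=(cv2.inRange(hsv,(0,110,70),(8,255,255))|cv2.inRange(hsv,(172,110,70),(180,255,255)))
    ys,xs=np.nonzero(w);W=np.array([onz(s,x,y,.127) for x,y in zip(xs,ys)])-C;r=np.linalg.norm(W[:,:2],axis=1);W=W[(r<.029)&(r>.004)]
    a=np.c_[W@ex,W@ey].astype(np.float32);v=cv2.fitLine(a,cv2.DIST_L2,0,1e-4,1e-4).ravel()
    return n,np.degrees(np.arctan(v[0]/v[1])),len(a)
for f in("w5","w6","w7"): print(f,fit(cv2.imread(f"pics/{f}.png")))
print("now",fit(s["pixels"]))
E
```

```text
repeat 40.58348425101992
w5 (np.float64(26.744152953888946), np.float32(26.198082), 124)
w6 (np.float64(28.590626048689632), np.float32(29.437515), 130)
w7 (np.float64(40.3973503387899), np.float32(41.301777), 125)
now (np.float64(40.58348425101992), np.float32(41.50491), 123)
```

The line fit gives 26.2° and 29.4° on the two sides, which predicts a 41.1° peak, and the reading now is 41.4–41.5°. That puts the cam at its high point within a few degrees. The arm is clear, so I hand in.

```bash
python3 -c "
from h import *
a=sense();print(a['time'],a['wrist_force'],a['joint_velocities'].round(2));print(ticket.close_job())"
```

```text
19.675 [-0.44190835  0.10995767 -0.32645534] [ 0.57 -0.21 -0.26 -0.19  0.03  0.07]
the job is handed in; nothing more can be done
None
```

The carriage is home against its stop and the cam's high point is under the plunger, to within a few degrees. I handed the job in at 19.7 s of the 72 s allowed, with the arm hovering clear and touching nothing.

- **Carriage:** I pushed the yellow plate with closed fingers until it stopped. The force there reached about 26 N, below the 45 N limit. The plate moved about 31 mm, and it was still at that position after the turning.
- **Cam:** I turned the handwheel with two rim pinches of 70° and 78°, going about 37° past the peak on purpose. I compared the needle readings on the two sides and carried it back 37.5° with a third pinch.
- **Last check:** The first needle estimate read 40.5°, slightly below the 41.2° that the two side readings predicted for the peak. A line fit on the same images read 41.3–41.5° against a predicted 41.1°. The needle barely moves near the peak, so a few degrees of cam error remain possible.
- **Not checked:** I stayed well away from the spool, cup and bracket, but did not measure them again at the end.

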